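Move a snap-fit battery cover to the loaded box

TASK

The battery cover is clipped on the empty box; take it off by squeezing its two opposing side tabs together, and clip it onto the open box that holds the cells. Press it down against the spring plate until it is fully home before you let the tabs go, so that both catches engage. Be gentle: never force the cover, and leave the other things on the bench where they are.

Things in the scene. Friction and masses are not known exactly. Their poses are not given: they have to be found in the camera images.
- cover: loose grey cover, 0.15 kg: flange plate 98 x 70 x 4 mm (x, y, z) with two squeeze tabs on it, y across the tabs, z up. Origin: centre of the flange's underside, which lies on the box's rim when home. Below it four tapered legs, 22 mm long, fit a box with 1.5 mm play each way; a boss 40 x 18 mm in the middle reaches 12 mm down. Fits either way round. Too long to grip lengthwise.
- tab_left (a joint): tab on the cover's +y side: 0 = sprung out (catch engaged), 0.006 m = fully in, at its stop. 3 N to begin, 8 N at the stop. The catch, a square barb 8 to 15 mm below the flange's underside, clears the box wall beyond about 0.0035, or 0.005 if the cover lies to that side in its play. Unless both tabs are pressed the cover neither comes off nor goes on.
- tab_right (a joint): the same for the tab on the cover's -y side
- tab_left_face (a point): centre of the outer face of the left tab, where a finger presses: upright plate 26 mm wide (x), 6 mm thick, its top 28 mm and this point 16 mm above the flange's underside, 27 mm from the cover's middle. Over both outer faces the tabs measure 54 mm when out, 42 mm when fully in.
- tab_right_face (a point): the same point on the right tab
- box_a: the empty spare battery box, fixed, that starts with the cover on: grey open box 98 x 70 x 50 mm with 4 mm walls on an aluminium base plate 112 x 82 x 12 mm that is screwed down. It gives no way: over 35 N between it and the cover (off-centre squeezing pushes the cover sideways, or pulling on a caught barb) breaks it. Origin: centre of the base's underside on the bench; x along its length.
- seat_a (a point): centre of the mouth of box_a, in the plane of its rim, 62 mm above the bench; box axes
- nest: fixed base of the loaded battery box: dark plate 112 x 82 mm with a soft rubber cushion, on which stands the open grey box with three cells, same sizes as box_a, same rim height. Origin: centre of the base's underside on the bench; x along its length. The box yields straight down on the cushion by several millimetres under load and springs back.
- seat_b (a point): centre of the mouth of the loaded box, in its rim plane, 62 mm above the bench when unloaded; sinks with the box. A sprung plate inside meets the cover's boss 7 mm before home and pushes back 1 N, rising to 8 N at home. Home takes 11 to 20 N of push in all (the box yields meanwhile); over 35 N breaks it. Let the tabs out while the flange is under 2 mm above the rim; it then settles 2 mm up.
- screwdriver: red screwdriver, 201 mm, lying beside the boxes; bystander
- glue_bottle: white glue bottle with red cap, 42 x 42 x 121 mm, standing behind the boxes; bystander
- grip_1: loose teal tool handle, 170 x 31 x 23 mm, lying behind the boxes; bystander

How it is judged:
By the outcome, as a careful person would: the job done as asked, in the order asked, and still so for the second after the job is handed in, with the robot touching nothing.
It also fails if it takes over 56 s, if anything falls off the work surface, if the arm or the gripper's body presses on something with over 40 N, if the wrist force passes 120 N, or if a joint passes its speed limit or range.

ROBOT

A 7-joint arm with a two-finger parallel gripper is mounted at the origin on a cart in front of the work surface, level with it; the furniture and walls round the work are solid. World frame = base frame: x ahead of the robot, y to its left, z up, the work surface at z = 0. Lengths are in m, angles in rad, forces in N, time in s.
With the tool pointing down it reaches from about 0.4 to 0.85 m from the base axis. Payload 6.9 kg.
Tool frame: the origin (TCP) lies midway between the tips of the shut fingers; the grasp point (between the pads) lies 19 mm behind it; z points along the fingers, y is the direction in which the jaws open and shut (so a half turn about z gives the same grasp; the last joint's range is limited). The gripper opens to 85 mm and grips with 20 to 120 N. Pads are 22 mm wide; open, the fingers measure 114 mm over their backs; the gripper's body (76 mm by 85 mm) begins 54 mm behind the grasp point. The pads swing forward as they close: fully open they stand 13 mm farther back than shut.
Start: joints at [-1.065, 0.507, -0.238, 1.5, 0.126, 1.149, -0.155], TCP at [0.244, 0.575, 0.231] pointing down, gripper open.
Joint ranges: [-3.08, 3.08], [-0.24, 2.05], [-1.43, 1.35], [0, 2.5], [-1.52, 4.66], [0.17, 1.96], [-2.89, 2.89]. Speed limits (rad/s): [2.39, 2.39, 3.14, 3.14, 3.14, 3.14, 3.14].

INTERFACE

Orientations are given as a unit quaternion [x, y, z, w].
In Python, from workcell import robot gives the robot as it stands.
- The arm moves only by the tool apply_moves, never from a script. Its argument "rows" is one flat list of numbers, 7 for each row, row after row: the shift along the tool's x, y, z in m, then the turn, a rotation vector about the tool's x, y, z in degrees, then the opening in per cent of the stroke, from 0 (shut) to 100 (fully open). In form: [x, y, z, rx, ry, rz, fingers, x, y, z, rx, ry, rz, fingers, ...]. A call has exactly 10 rows; each row is the pose to reach, as a shift and turn from the pose measured when the call began, along the tool's axes at that moment; what a row does not reach only later rows make up. A row lasts 1/12 s, in which the tool goes at most 41.7 mm and 7.16 degrees, less where a joint would pass 70% of its speed; a pose out of reach is approached as far as the arm can. A call with a gripper value outside its range is refused whole. The fingers move at their own pace and stop on an object; "grip_force" is the grip in N (left out, the last holds). Time passes only in rows, so rows that repeat a pose let the fingers close, or fill a call up. It gives the time, the measured TCP pose, the force and the opening at its end, in the units of the state.
- robot.get_obs(): the state, without advancing time (a new reading comes with each control period).
- robot.get_image(name): name is "scene" or "side" or "wrist"; returns a dict with "frame" (480x640x3 uint8, red, green, blue), "range_z" (480x640 float32, m along the optical axis (not along the pixel's ray), 0 where there is no reading), "K" (3x3 intrinsics, pixels), "k1" (the pictures are not rectified: a ray, as slopes to the right and down, at radius r is drawn at 1 + k1 r^2 times it, then the intrinsics apply), "position" and "attitude" of the camera in the world. Camera axes: x right, y down, z forward; pixel columns grow to the right and rows downward; lengths in m; the calibration is good to about 2 mm. A picture is of the moment at which its call begins.
- robot.sign_off(): hands the job in, once; it reports no verdict.
The state is a dict: "time": time; "q": joint angles; "joint_vel": joint speeds; "joint_efforts": joint torques, N m; "position": TCP position; "ee_rot": TCP orientation; "contact_force": force on the tool from outside, world axes, zero at the start; "ft_torque": the same for the moment, N m; "gripper_width": finger opening in m.
Only numpy, scipy, OpenCV 4.12 (cv2) and the standard library are available. Lean on these libraries where they do the work, as an engineer would, in place of code of your own. Each camera call takes 0.05 s, during which the arm holds its last target. There are 200 camera calls.

## Working session

There is one attempt and no reset: what is moved stays moved. The work goes in short steps, Python scripts to look and compute and a tool call to move; the robot and the scene stay as the last step left them, time stands still between calls to the robot, and variables do not carry over. Pictures are saved under pics/ and viewed, about 8 in all and at most 12, crops included, and the job is handed in when it is done.

Besides the shell and the picture viewer there is one more tool, called as name(argument=value, ...), one argument or row to a line, values as JSON. apply_moves: Moves the arm, as the interface text tells. Its arguments: {"type":"object","properties":{"rows":{"type":"array","items":{"type":"number"}},"grip_force":{"type":"number"}},"required":["rows"]}

```bash
mkdir -p pics
cat > h.py <<'E'
import numpy as np, cv2
from workcell import robot
from scipy.spatial.transform import Rotation as R
def att(a):
    a=np.array(a); return R.from_quat(a).as_matrix() if a.size==4 else a.reshape(3,3)
def grab(n):
    im=robot.get_image(n); cv2.imwrite(f'pics/{n}_{robot.get_obs()["time"]:.2f}.png',im['frame'][:,:,::-1]); return im
def rays(im,uv):
    K=np.array(im['K']); d=np.array([im['k1'],0,0,0,0],float)
    p=cv2.undistortPoints(np.array(uv,float).reshape(-1,1,2),K,d)[:,0]
    return np.c_[p,np.ones(len(p))]
def cloud(im):
    v,u=np.mgrid[0:480,0:640]; r=rays(im,np.c_[u.ravel(),v.ravel()])*im['range_z'].reshape(-1,1)
    P=r@att(im['attitude']).T+np.array(im['position']); P[im['range_z'].ravel()==0]=np.nan
    return P.reshape(480,640,3)
def plane(im,uv,z):
    d=rays(im,uv)@att(im['attitude']).T; c=np.array(im['position'])
    return c+d*((z-c[2])/d[:,2])[:,None]
E
python3 - <<'E'
from h import *
o=robot.get_obs(); print(o)
a=[grab(n) for n in('scene','side','wrist')]
for im in a: print(im['position'],im['attitude'],im['K'],im['k1'])
cv2.imwrite('pics/all.png',cv2.resize(np.vstack([np.hstack([a[0]['frame'],a[1]['frame']]),np.hstack([a[2]['frame'],a[2]['frame']*0])]),(800,600))[:,:,::-1])
E
ls pics
```

```text
{'time': 0.0, 'q': array([-1.06451556,  0.50833983, -0.23756098,  1.50117222,  0.12570156,
        1.14892503, -0.15483077]), 'joint_vel': array([-1.98054090e-03,  1.56109733e-03,  9.08180842e-04, -6.99787783e-05,
       -5.36876663e-04, -9.75727964e-04, -4.32722629e-04]), 'joint_efforts': array([-2.82094479e-04, -6.20595932e+01, -2.18680546e+00, -2.49666524e+01,
        1.27605413e-02,  1.17155354e-02, -2.46982637e-05]), 'position': array([0.24368385, 0.57495889, 0.23041612]), 'ee_rot': array([ 1.99040411e-01,  9.79990846e-01, -9.09877968e-04, -1.71883090e-04]), 'contact_force': array([-0.10003141, -0.13728886,  0.3240825 ]), 'ft_torque': array([ 0.01939082, -0.03492217, -0.01884731]), 'gripper_width': 0.0854899687097744}
[ 0.07890171 -0.27198519  0.88663951] [ 0.86047797 -0.38683327  0.12789963 -0.30590744] [[558.47244052   0.         308.43898597]
 [  0.         558.47244052 249.23766095]
 [  0.           0.           1.        ]] -0.09429064330966726
[-0.01310862 -0.6927132   0.65340037] [ 0.82095315 -0.24941852  0.15375473 -0.49008755] [[593.97729255   0.         325.92357151]
 [  0.         593.97729255 226.47282532]
 [  0.           0.           1.        ]] -0.1433747586328643
[0.17740733 0.6036752  0.37290757] [0.82501488 0.5465154  0.07861137 0.12038115] [[410.83647423   0.         319.57982626]
 [  0.         410.83647423 239.15287735]
 [  0.           0.           1.        ]] -0.022715702244252737
all.png
scene_0.05.png
side_0.10.png
wrist_0.15.png
```

View pics/all.png

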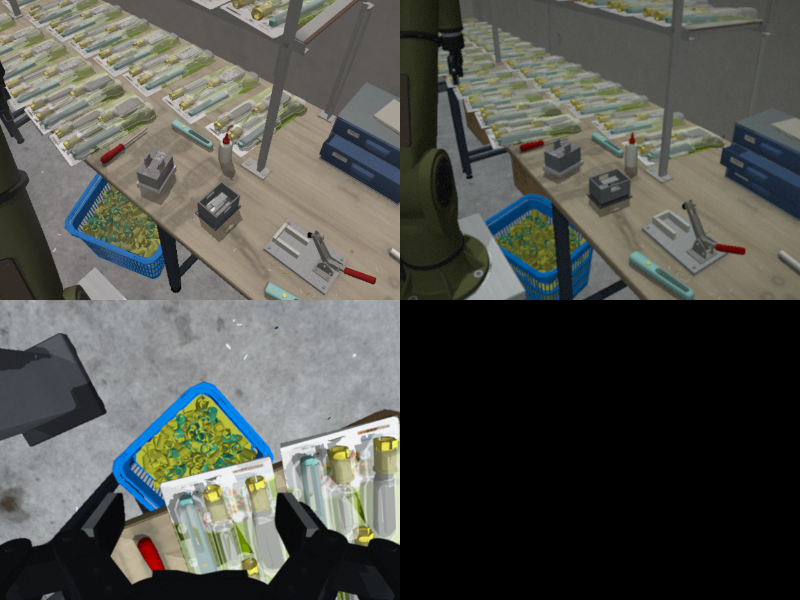

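The picture shows scene and side views. In the scene image the covered box_a is at about (248,272) and the loaded box at (352,333), with the screwdriver, grip and glue bottle behind them. Next I measure the boxes from the depth.

Run:
```python
from h import *
ims={n:grab(n) for n in('scene','side')}
allP={}
for n,im in ims.items():
    P=cloud(im); c=P[272,248] if n=='scene' else P[int(160*1.6),int(162*1.6)]
    b=P[333,352] if n=='scene' else P[int(188*1.6),int(209*1.6)]
    print(n,c,b)
    Q=P.reshape(-1,3); Q=Q[~np.isnan(Q[:,0])]
    t=Q[(np.hypot(*(Q[:,:2]-[.5,0]).T)<.3)]; print('bench',np.median(t[abs(t[:,2])<.02][:,2]))
    for nm,ctr,bands in(('A',c,[(.055,.073),(.084,.096)]),('B',b,[(.055,.07)])):
        for lo,hi in bands:
            s=Q[(np.hypot(*(Q[:,:2]-ctr[:2]).T)<.085)&(Q[:,2]>lo)&(Q[:,2]<hi)]
            s=s[np.all(abs(s[:,:2]-np.median(s[:,:2],0))<.08,1)]
            r=cv2.minAreaRect((s[:,:2]*1000).astype(np.float32)); print(nm,lo,hi,len(s),np.round(np.array(r[0]),1),np.round(r[1],1),round(r[2],1),'z',np.percentile(s[:,2],[10,50,90]).round(4))
f=[im['frame'][y:y+200,x:x+260] for im,(x,y) in((ims['scene'],(180,200)),(ims['side'],(200,190)))]
cv2.imwrite('pics/crop.png',cv2.resize(np.hstack(f),None,fx=1.5,fy=1.5,interpolation=2)[:,:,::-1])
```

```text
scene [0.44701317 0.22556869 0.06563508] [0.4964613  0.01793    0.01764668]
bench 0.0001346229189717052
A 0.055 0.073 1565 [462.1 243.5] [101.4  72.3] 16.2 z [0.0619 0.0653 0.0676]
A 0.084 0.096 112 [463.3 244.2] [27.4 55.7] 15.8 z [0.0851 0.088  0.0904]
B 0.055 0.07 792 [496.4  24.3] [ 71.6 100.2] 86.7 z [0.0557 0.0592 0.0627]
side [0.43867538 0.19991732 0.05508338] [ 0.47318524 -0.00703019  0.05936455]
bench 0.0014098303536556056
A 0.055 0.073 899 [462.  242.2] [99.  74.7] 16.9 z [0.059  0.0669 0.0689]
A 0.084 0.096 97 [464.1 241.9] [27.6 55.2] 14.8 z [0.0852 0.0889 0.0919]
B 0.055 0.07 780 [496.6  24.9] [ 76.3 101.6] 85.6 z [0.0562 0.0591 0.0634]
```

View pics/crop.png

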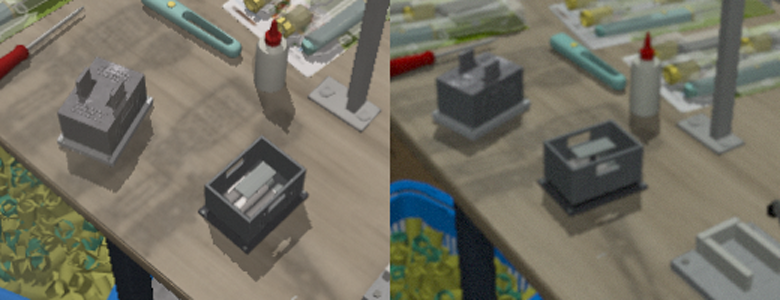

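The crop confirms the cover on box_a, tabs across its short axis, and the open box with the cells to the right. Both views put A at about (0.463, 0.243), yaw 16°, and B at about (0.4965, 0.0245), yaw -3.8°. Next I plan the move above A.

```bash
cat >> h.py <<'E'
def goto(p,yaw):
    "shift and turn (deg) in tool axes to put TCP at p, tool down with tool y at world angle yaw(deg)"
    o=robot.get_obs(); T=att(o['ee_rot']); y=np.radians(yaw)
    Y=np.array([np.cos(y),np.sin(y),0]); Z=np.array([0,0,-1.]); W=np.c_[np.cross(Y,Z),Y,Z]
    print('t',round(o['time'],2),'pos',o['position'].round(4),'w',round(o['gripper_width'],4),'F',o['contact_force'].round(1),'M',o['ft_torque'].round(2),'yaw',np.degrees(np.arctan2(T[1,1],T[0,1])).round(2))
    print('shift mm',((np.array(p)-o['position'])@T*1000).round(1),'rot',R.from_matrix(T.T@W).as_rotvec(degrees=True).round(2))
E
python3 - <<'E'
from h import *
goto([.463,.243,.19],106.2)
im=robot.get_image('scene'); P=cloud(im)
for n,(u,v) in dict(cap=(180+272/1.5,200+25/1.5),body=(180+270/1.5,200+65/1.5),post=(180+370/1.5,200+50/1.5),grip=(180+190/1.5,200+25/1.5),sd=(180+15/1.5,200+58/1.5)).items(): print(n,P[int(v),int(u)].round(3))
E
```

```text
t 0.25 pos [0.2438 0.5753 0.2309] w 0.0855 F [-0.1 -0.6 -0.1] M [-0.   -0.04  0.02] yaw 67.04
shift mm [-331.5 -220.4   41.1] rot [-5.000e-02 -2.000e-02 -3.916e+01]
cap [0.653 0.129 0.116]
body [0.638 0.116 0.061]
post [0.687 0.01  0.13 ]
grip [0.649 0.266 0.02 ]
sd [0.45  0.406 0.018]
```

apply_moves(
  rows=[-0.03,-0.02,0,0,0,-4,100,-0.06,-0.04,0,0,0,-8,100,-0.09,-0.06,0,0,0,-12,100,-0.12,-0.08,0,0,0,-16,100,-0.15,-0.1,0,0,0,-20,100,-0.18,-0.12,0,0,0,-24,100,-0.21,-0.14,0,0,0,-28,100,-0.24,-0.16,0.01,0,0,-32,100,-0.27,-0.18,0.02,0,0,-36,100,-0.3,-0.2,0.03,0,0,-39,100],
  grip_force=25,
)

```text
time: 1.13
position: [0.4428, 0.2725, 0.2011]
ee_rot: [-0.141, 0.99, -0.0, 0.0]
contact_force: [0.4, 0.0, -0.4]
gripper_width: 0.0856
```

```bash
python3 -c "
from h import *
goto([.463,.243,.19],106.2)"
```

```text
t 1.13 pos [0.4428 0.2725 0.2011] w 0.0856 F [ 0.4  0.  -0.4] M [ 0.03 -0.03 -0.06] yaw 106.25
shift mm [-11.1 -34.   11.1] rot [-0.02  0.03  0.05]
```

apply_moves(
  rows=[-0.003,-0.01,0.003,0,0,0,100,-0.006,-0.02,0.006,0,0,0,100,-0.011,-0.034,0.011,0,0,0,100,-0.011,-0.034,0.011,0,0,0,100,-0.011,-0.034,0.011,0,0,0,100,-0.011,-0.034,0.011,0,0,0,100,-0.011,-0.034,0.011,0,0,0,100,-0.011,-0.034,0.011,0,0,0,100,-0.011,-0.034,0.011,0,0,0,100,-0.011,-0.034,0.011,0,0,0,100],
)

```text
time: 1.97
position: [0.4626, 0.2435, 0.1903]
ee_rot: [-0.142, 0.99, -0.0, 0.0]
contact_force: [0.6, -0.2, 0.3]
gripper_width: 0.0853
```

```bash
python3 -c "
from h import *
goto([.463,.243,.19],106.2)
im=grab('wrist'); P=cloud(im); Q=P.reshape(-1,3)
cv2.imwrite('pics/w1.png',im['frame'][:,:,::-1])
np.save('w1.npy',P)
for lo,hi in((.06,.073),(.084,.096)):
    s=Q[(abs(Q[:,0]-.463)<.07)&(abs(Q[:,1]-.243)<.06)&(Q[:,2]>lo)&(Q[:,2]<hi)]
    if len(s)>5: r=cv2.minAreaRect((s[:,:2]*1000).astype(np.float32)); print(len(s),r,np.percentile(s[:,2],[10,50,90]))
"
```

```text
t 1.97 pos [0.4626 0.2435 0.1903] w 0.0853 F [ 0.6 -0.2  0.3] M [-0.03  0.01 -0.04] yaw 106.3
shift mm [-0.2 -0.6  0.3] rot [-0.01  0.05  0.1 ]
12695 ((463.3641052246094, 243.326904296875), (97.99504852294922, 70.21342468261719), 16.366714477539062) [0.06498313 0.06590479 0.06686967]
844 ((463.14794921875, 243.39743041992188), (25.814706802368164, 54.671146392822266), 16.35443687438965) [0.0882288  0.08962794 0.09048871]
```

View pics/w1.png

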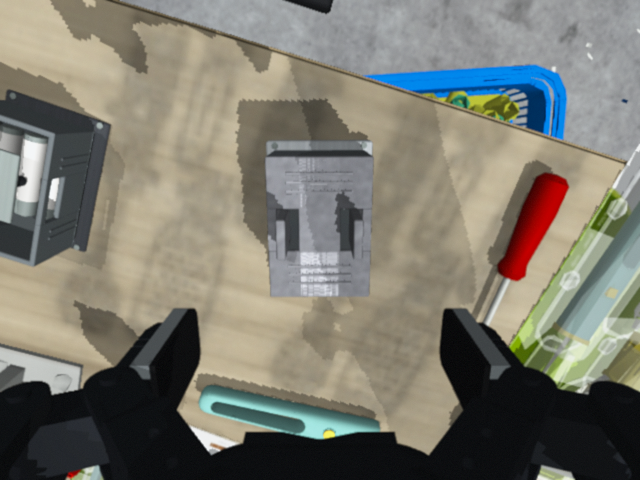

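The wrist view shows the cover centred at column 321, midway between the fingertips (200 and 442). Depth gives it at (0.4633, 0.2434), yaw 16.36°. Descending.

apply_moves(
  rows=[-0.0007,-0.0003,0.015,0,0,0,100,-0.0007,-0.0003,0.03,0,0,0,100,-0.0007,-0.0003,0.045,0,0,0,100,-0.0007,-0.0003,0.06,0,0,0,100,-0.0007,-0.0003,0.075,0,0,0,100,-0.0007,-0.0003,0.09,0,0,0,100,-0.0007,-0.0003,0.105,0,0,0,100,-0.0007,-0.0003,0.115,0,0,0,100,-0.0007,-0.0003,0.12,0,0,0,100,-0.0007,-0.0003,0.121,0,0,0,75],
)

```text
time: 2.85
position: [0.4632, 0.2431, 0.0685]
ee_rot: [-0.142, 0.99, -0.0, -0.0]
contact_force: [0.0, -0.5, -0.2]
gripper_width: 0.0752
```

```bash
python3 -c "
from h import *
goto([.4633,.2434,.067],106.36)
im=grab('wrist');cv2.imwrite('pics/w2.png',im['frame'][100:,60:580,::-1])
"
```

```text
t 2.85 pos [0.4632 0.2431 0.0685] w 0.0752 F [ 0.  -0.5 -0.2] M [-0.03 -0.05 -0.01] yaw 106.29
shift mm [-0.2  0.2  1.5] rot [-0.03 -0.03 -0.07]
```

View pics/w2.png

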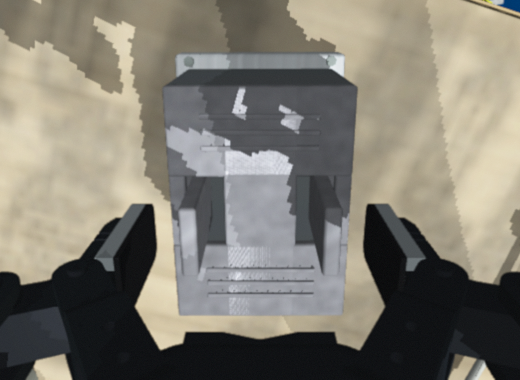

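The fingers straddle the tabs (columns 155/365 against tab faces 181/344), off-centre by less than 1 mm. I close gently while watching the force.

apply_moves(
  rows=[0,0,0.001,0,0,0,66,0,0,0.001,0,0,0,64,0,0,0.001,0,0,0,62,0,0,0.001,0,0,0,60,0,0,0.001,0,0,0,58,0,0,0.001,0,0,0,58,0,0,0.001,0,0,0,58,0,0,0.001,0,0,0,58,0,0,0.001,0,0,0,58,0,0,0.001,0,0,0,58],
  grip_force=25,
)

```text
time: 3.73
position: [0.4639, 0.2436, 0.0688]
ee_rot: [-0.142, 0.99, 0.0, 0.001]
contact_force: [-0.3, -1.6, 5.3]
gripper_width: 0.0494
```

```bash
python3 -c "
from h import *
goto([.4633,.2434,.067],106.36)
o=robot.get_obs();print('tool F',o['contact_force']@att(o['ee_rot']))
"
```

```text
t 3.73 pos [0.4639 0.2436 0.0688] w 0.0494 F [-0.3 -1.6  5.3] M [-0.09  0.23  0.04] yaw 106.3
shift mm [ 0.7 -0.   1.8] rot [-0.    0.1  -0.06]
tool F [ 0.72444279 -1.41154039 -5.28838161]
```

apply_moves(
  rows=[0,0,-0.001,0,0,0,58,0,0,-0.001,0,0,0,56,0,0,-0.001,0,0,0,54,0,0,-0.001,0,0,0,52,0,0,-0.001,0,0,0,50,0,0,-0.0015,0,0,0,48,0,0,-0.002,0,0,0,47,0,0,-0.002,0,0,0,46,0,0,-0.002,0,0,0,46,0,0,-0.002,0,0,0,46],
  grip_force=30,
)

```text
time: 4.57
position: [0.4639, 0.2436, 0.0707]
ee_rot: [-0.142, 0.99, 0.0, 0.001]
contact_force: [-0.5, 0.3, -1.6]
gripper_width: 0.0406
```

```bash
python3 -c "
from h import *
goto([.4633,.2434,.067],106.36)
o=robot.get_obs();print('tool F',o['contact_force']@att(o['ee_rot']))
"
```

```text
t 4.57 pos [0.4639 0.2436 0.0707] w 0.0406 F [-0.5  0.3 -1.6] M [-0.    0.04 -0.01] yaw 106.3
shift mm [ 0.7 -0.   3.7] rot [-0.01  0.09 -0.06]
tool F [0.43567276 0.46855601 1.57346719]
```

apply_moves(
  rows=[0,0,-0.0005,0,0,0,46,0,0,-0.001,0,0,0,46,0,0,-0.0015,0,0,0,46,0,0,-0.002,0,0,0,46,0,0,-0.0025,0,0,0,46,0,0,-0.003,0,0,0,46,0,0,-0.0035,0,0,0,46,0,0,-0.004,0,0,0,46,0,0,-0.0045,0,0,0,46,0,0,-0.005,0,0,0,46],
)

```text
time: 5.4
position: [0.4639, 0.2436, 0.0757]
ee_rot: [-0.142, 0.99, 0.0, 0.001]
contact_force: [-0.7, 0.2, -1.3]
gripper_width: 0.0403
```

apply_moves(
  rows=[0,0,-0.003,0,0,0,46,0,0,-0.006,0,0,0,46,0,0,-0.009,0,0,0,46,0,0,-0.012,0,0,0,46,0,0,-0.016,0,0,0,46,0,0,-0.022,0,0,0,46,0,0,-0.03,0,0,0,46,0,0,-0.04,0,0,0,46,0,0,-0.05,0,0,0,46,0,0,-0.06,0,0,0,46],
)

```text
time: 6.23
position: [0.4639, 0.2436, 0.1371]
ee_rot: [-0.142, 0.99, 0.0, 0.001]
contact_force: [0.7, 0.2, -0.8]
gripper_width: 0.0403
```

Run:
```python
from h import *
ims=[grab('wrist'),grab('side')]
# box B rim from wrist cloud
for im in ims+[grab('scene')]:
    Q=cloud(im).reshape(-1,3)
    s=Q[(abs(Q[:,0]-.4965)<.062)&(abs(Q[:,1]-.0245)<.048)&(Q[:,2]>.056)&(Q[:,2]<.068)]
    if len(s)>20: print(len(s),cv2.minAreaRect((s[:,:2]*1000).astype(np.float32)),np.percentile(s[:,2],[50,90]))
goto([.4965,.0245,.145],86.2)
cv2.imwrite('pics/lift.png',np.hstack([cv2.resize(ims[0]['frame'],(400,300)),cv2.resize(ims[1]['frame'][150:390,160:480],(400,300))])[:,:,::-1])
```

```text
762 ((496.438232421875, 24.396102905273438), (74.8987808227539, 101.20024871826172), 87.02984619140625) [0.05991402 0.06341154]
687 ((496.06317138671875, 23.9637451171875), (71.3501205444336, 99.12933349609375), 87.03841400146484) [0.05995017 0.06284056]
t 6.38 pos [0.4644 0.2439 0.1369] w 0.0406 F [ 0.1 -0.7 -1.4] M [-0.02 -0.02 -0.01] yaw 106.28
shift mm [  30.7 -219.6   -8.3] rot [ 0.06  0.21 20.08]
```

View pics/lift.png

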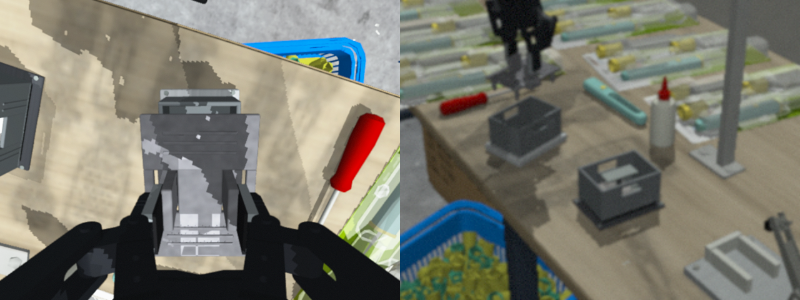

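The cover is off box_a and held level; the side view shows A open. I stop halfway to B for a close look at its rim.

Run:
```python
from h import *
goto([.4965,.13,.19],86.6)
```

```text
t 6.38 pos [0.4644 0.2439 0.1369] w 0.0406 F [ 0.1 -0.7 -1.4] M [-0.02 -0.02 -0.01] yaw 106.28
shift mm [   0.9 -118.3  -53.1] rot [ 0.06  0.21 19.68]
```

apply_moves(
  rows=[0,-0.01,-0.005,0,0,2,46,0,-0.025,-0.013,0,0,5,46,0,-0.045,-0.022,0,0,8,46,0,-0.065,-0.031,0,0.1,11,46,0.001,-0.085,-0.04,0,0.2,14,46,0.001,-0.105,-0.048,0,0.2,17,46,0.001,-0.115,-0.052,0,0.2,19,46,0.001,-0.118,-0.053,0,0.2,19.7,46,0.001,-0.118,-0.053,0,0.2,19.7,46,0.001,-0.118,-0.053,0,0.2,19.7,46],
)

```text
time: 7.22
position: [0.4959, 0.1309, 0.1896]
ee_rot: [0.029, 1.0, 0.001, -0.0]
contact_force: [-0.4, 0.8, -2.5]
gripper_width: 0.0405
```

Run:
```python
from h import *
goto([.4965,.0245,.145],86.6)
im=grab('wrist'); P=cloud(im); Q=P.reshape(-1,3); o=robot.get_obs()
s=Q[(abs(Q[:,0]-.4965)<.062)&(abs(Q[:,1]-.0245)<.048)&(Q[:,2]>.058)&(Q[:,2]<.067)]
print(len(s),cv2.minAreaRect((s[:,:2]*1000).astype(np.float32)),np.percentile(s[:,2],[10,50,90]))
# cover in tool frame (z down along tool)
T=att(o['ee_rot']); L=(Q-o['position'])@T*1000
s=L[(abs(L[:,0])<60)&(abs(L[:,1])<50)&(L[:,2]>-8)&(L[:,2]<15)]
h,e=np.histogram(s[:,2],23,(-8,15)); print(h)
print('flange top z',np.median(s[(s[:,2]>0)&(s[:,2]<10),2]))
f=s[(s[:,2]>1)&(s[:,2]<9)]
print(cv2.minAreaRect(f[:,:2].astype(np.float32)))
cv2.imwrite('pics/w3.png',im['frame'][:,:,::-1])
```

```text
t 7.22 pos [0.4959 0.1309 0.1896] w 0.0405 F [-0.4  0.8 -2.5] M [ 0.02 -0.06  0.02] yaw 86.64
shift mm [  -6.9 -106.2   44.4] rot [ 0.08 -0.04  0.04]
3143 ((497.1572570800781, 23.956222534179688), (70.8607406616211, 98.5119400024414), 86.74761962890625) [0.05940758 0.06149072 0.06250873]
[   92   107    89    67    65    61    67    65    75    51   362  4624
 16544  8311   619   147    50    50    25    25    29    28    10]
flange top z 4.658036706000614
((0.5342559814453125, -0.30915069580078125), (70.27606201171875, 98.35128021240234), 89.9185791015625)
```

View pics/w3.png

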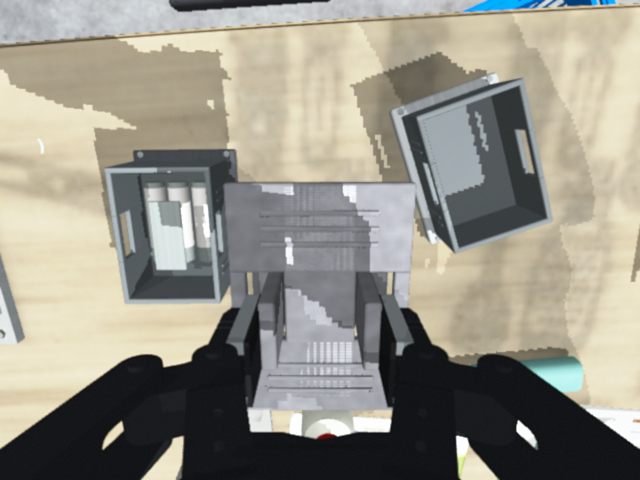

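The wrist view shows B's rim fully visible (cols 107–230, rows 165–303) with the cover held squarely. B's centre is at (0.4972, 0.0240), tab axis 86.75°. The cover sits (0.5, -0.3) mm off the tool centre, with the flange underside 8.7 mm below the TCP.

```bash
python3 -c "
from h import *
goto([.4978,.0243,.120],86.8)"
```

```text
t 7.27 pos [0.4957 0.1313 0.1894] w 0.0403 F [ 0.1 -0.3 -1.7] M [0.04 0.04 0.05] yaw 86.7
shift mm [  -8.3 -106.8   69.3] rot [ 0.08 -0.06 -0.1 ]
```

apply_moves(
  rows=[-0.001,-0.012,0,0,0,0,46,-0.002,-0.03,0,0,0,0,46,-0.004,-0.05,0.005,0,0,0,46,-0.006,-0.07,0.015,0,0,0,46,-0.008,-0.088,0.028,0,0,-0.1,46,-0.008,-0.1,0.04,0,0,-0.1,46,-0.0082,-0.1065,0.053,0,0,-0.1,46,-0.0082,-0.1065,0.063,0,0,-0.1,46,-0.0082,-0.1065,0.068,0,0,-0.1,46,-0.0082,-0.1065,0.069,0,0,-0.1,46],
)

```text
time: 8.1
position: [0.4969, 0.0247, 0.1192]
ee_rot: [0.027, 1.0, 0.001, -0.002]
contact_force: [-1.0, 0.8, -1.5]
gripper_width: 0.0405
```

Run:
```python
from h import *
goto([.4978,.0243,.095],86.8)
o=robot.get_obs(); T=att(o['ee_rot'])
for n in('wrist','scene','side'):
    im=grab(n); Q=cloud(im).reshape(-1,3)
    if n=='wrist':
        L=(Q-o['position'])@T*1000; f=L[(abs(L[:,0])<60)&(abs(L[:,1])<50)&(L[:,2]>1)&(L[:,2]<9)]
        print('cover',cv2.minAreaRect(f[:,:2].astype(np.float32)))
    else: cv2.imwrite('pics/%s_c.png'%n,cv2.resize(im['frame'][200:400,250:450] if n=='scene' else im['frame'][200:400,230:430],(400,400),interpolation=2)[:,:,::-1])
cv2.imwrite('pics/c.png',np.hstack([cv2.imread('pics/scene_c.png'),cv2.imread('pics/side_c.png')]))
```

```text
t 8.1 pos [0.4969 0.0247 0.1192] w 0.0405 F [-1.   0.8 -1.5] M [-0.04 -0.04 -0.01] yaw 86.85
shift mm [-1.  -0.4 24.2] rot [ 0.08 -0.19  0.05]
cover ((0.7398452758789062, 0.046695709228515625), (98.47187805175781, 70.4753189086914), 0.00936729647219181)
```

View pics/c.png

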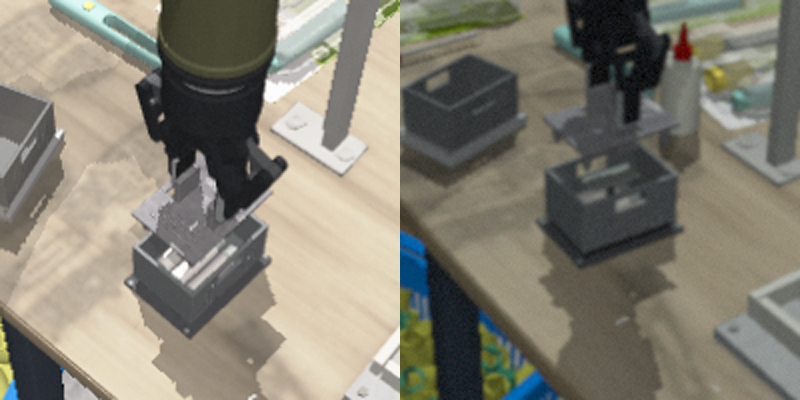

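The cover is poised over B, aligned in both views. I correct by 1 mm and enter the legs slowly.

apply_moves(
  rows=[-0.001,-0.0005,0.003,0,-0.1,0,46,-0.001,-0.0005,0.007,0,-0.2,0,46,-0.001,-0.0005,0.011,0,-0.2,0,46,-0.001,-0.0005,0.015,0,-0.2,0,46,-0.001,-0.0005,0.019,0,-0.2,0,46,-0.001,-0.0005,0.022,0,-0.2,0,46,-0.001,-0.0005,0.025,0,-0.2,0,46,-0.001,-0.0005,0.027,0,-0.2,0,46,-0.001,-0.0005,0.029,0,-0.2,0,46,-0.001,-0.0005,0.03,0,-0.2,0,46],
)

```text
time: 9.08
position: [0.4988, 0.0246, 0.0903]
ee_rot: [0.027, 1.0, 0.001, 0.001]
contact_force: [0.0, -0.4, -1.1]
gripper_width: 0.0405
```

```bash
python3 -c "
from h import *
goto([.4978,.0241,.0805],86.8)"
```

```text
t 9.08 pos [0.4988 0.0246 0.0903] w 0.0405 F [ 0.  -0.4 -1.1] M [ 0.01  0.06 -0.02] yaw 86.86
shift mm [ 1.  -0.6  9.8] rot [0.1  0.15 0.06]
```

apply_moves(
  rows=[0.0008,-0.0005,0.001,0,0,0,46,0.0008,-0.0005,0.002,0,0,0,46,0.0008,-0.0005,0.003,0,0,0,46,0.0008,-0.0005,0.004,0,0,0,46,0.0008,-0.0005,0.005,0,0,0,46,0.0008,-0.0005,0.006,0,0,0,46,0.0008,-0.0005,0.007,0,0,0,46,0.0008,-0.0005,0.008,0,0,0,46,0.0008,-0.0005,0.009,0,0,0,46,0.0008,-0.0005,0.01,0,0,0,46],
)

```text
time: 9.92
position: [0.498, 0.0242, 0.0802]
ee_rot: [0.027, 1.0, 0.001, 0.001]
contact_force: [-0.6, -0.5, -1.2]
gripper_width: 0.0405
```

```bash
python3 -c "
from h import *
goto([.4978,.0241,.0705],86.8)"
```

```text
t 9.92 pos [0.498  0.0242 0.0802] w 0.0405 F [-0.6 -0.5 -1.2] M [ 0.02 -0.01  0.02] yaw 86.86
shift mm [ 0.2 -0.1  9.7] rot [0.1  0.15 0.06]
```

apply_moves(
  rows=[0.0002,0,0.0005,0,0,0,46,0.0002,0,0.001,0,0,0,46,0.0002,0,0.002,0,0,0,46,0.0002,0,0.003,0,0,0,46,0.0002,0,0.004,0,0,0,46,0.0002,0,0.005,0,0,0,46,0.0002,0,0.006,0,0,0,46,0.0002,0,0.007,0,0,0,46,0.0002,0,0.0075,0,0,0,46,0.0002,0,0.008,0,0,0,46],
  grip_force=45,
)

```text
time: 10.75
position: [0.4979, 0.0242, 0.0723]
ee_rot: [0.027, 1.0, 0.001, 0.001]
contact_force: [-1.6, -0.9, 3.8]
gripper_width: 0.0399
```

```bash
cat > m.py <<'E'
from h import *
goto([.4978,.0241,.0665],86.8)
o=robot.get_obs(); T=att(o['ee_rot']); Q=cloud(grab('wrist')).reshape(-1,3); L=(Q-o['position'])@T*1000
f=L[(abs(L[:,0])<60)&(abs(L[:,1])<50)&(L[:,2]>-4)&(L[:,2]<9)]; h,e=np.histogram(f[:,2],52,(-4,9)); k=e[h.argmax()]+.125
f=f[abs(f[:,2]-k)<1]; r=cv2.minAreaRect(f[:,:2].astype(np.float32)); print('flange top below TCP',np.median(f[:,2]),'world z of underside',o['position'][2]*1000-np.median(f[:,2])-4,np.round(r[0],2),np.round(r[1],1))
W=Q[(abs(Q[:,0]-.4972)<.075)&(abs(Q[:,1]-.024)<.06)]
h,e=np.histogram(W[:,2]*1000,40,(0,80)); print([(int(a),int(n)) for a,n in zip(e,h) if n>60])
E
python3 m.py
```

```text
t 10.75 pos [0.4979 0.0242 0.0723] w 0.0399 F [-1.6 -0.9  3.8] M [-0.05  0.2  -0.06] yaw 86.86
shift mm [ 0.1 -0.1  5.8] rot [0.1  0.17 0.06]
flange top below TCP 4.88023871099104 world z of underside 63.419368452014666 [0.83 0.14] [70.  98.2]
[(0, 6384), (2, 1580), (4, 948), (12, 96), (16, 104), (20, 114), (24, 114), (28, 99), (30, 82), (32, 75), (34, 105), (36, 86), (38, 184), (40, 267), (42, 86), (44, 145), (46, 84), (48, 120), (50, 140), (52, 131), (54, 579), (56, 205), (58, 331), (60, 321), (62, 101), (64, 671), (66, 24307), (68, 5552), (70, 129), (72, 124), (74, 139), (76, 157), (78, 183)]
```

apply_moves(
  rows=[0,0,0.0005,0,0,0,46,0,0,0.001,0,0,0,46,0,0,0.0015,0,0,0,46,0,0,0.002,0,0,0,46,0,0,0.0025,0,0,0,46,0,0,0.003,0,0,0,46,0,0,0.0035,0,0,0,46,0,0,0.004,0,0,0,46,0,0,0.004,0,0,0,46,0,0,0.004,0,0,0,46],
)

```text
time: 11.63
position: [0.4979, 0.0242, 0.0684]
ee_rot: [0.027, 1.0, 0.001, 0.001]
contact_force: [-2.1, -0.5, 6.6]
gripper_width: 0.0401
```

```bash
python3 m.py
```

```text
t 11.63 pos [0.4979 0.0242 0.0684] w 0.0401 F [-2.1 -0.5  6.6] M [-0.09  0.36  0.  ] yaw 86.87
shift mm [ 0.1 -0.2  1.9] rot [0.1  0.17 0.07]
flange top below TCP 4.860063068993762 world z of underside 59.49233438100092 [0.86 0.05] [98.1 70. ]
[(0, 6714), (2, 1634), (4, 997), (12, 141), (16, 111), (20, 121), (24, 119), (26, 63), (28, 98), (30, 98), (32, 86), (34, 154), (36, 91), (38, 278), (40, 146), (42, 89), (44, 120), (46, 145), (48, 117), (50, 565), (52, 248), (54, 183), (56, 213), (58, 349), (60, 525), (62, 23483), (64, 6565), (66, 124), (68, 119), (70, 134), (72, 164), (74, 188), (76, 274), (78, 264)]
```

apply_moves(
  rows=[0,0,0.0005,0,0,0,46,0,0,0.001,0,0,0,46,0,0,0.0015,0,0,0,46,0,0,0.002,0,0,0,46,0,0,0.002,0,0,0,46,0,0,0.002,0,0,0,46,0,0,0.002,0,0,0,46,0,0,0.002,0,0,0,46,0,0,0.002,0,0,0,46,0,0,0.002,0,0,0,46],
)

```text
time: 12.52
position: [0.498, 0.0242, 0.0669]
ee_rot: [0.027, 1.0, 0.001, 0.002]
contact_force: [-2.7, 0.5, 11.0]
gripper_width: 0.0399
```

```bash
python3 m.py | head -3
```

```text
t 12.52 pos [0.498  0.0242 0.0669] w 0.0399 F [-2.7  0.5 11. ] M [-0.1   0.64 -0.02] yaw 86.87
shift mm [ 0.2 -0.2  0.4] rot [0.09 0.19 0.07]
flange top below TCP 4.835446832206086 world z of underside 58.0168988866198 [0.84 0.09] [70. 98.]
```

apply_moves(
  rows=[0.0003,0,0.0005,0,0,0,46,0.0005,0,0.001,0,0,0,46,0.0005,0,0.0015,0,0,0,46,0.0005,0,0.0015,0,0,0,46,0.0005,0,0.0015,0,0,0,46,0.0005,0,0.0015,0,0,0,46,0.0005,0,0.0015,0,0,0,46,0.0005,0,0.0015,0,0,0,46,0.0005,0,0.0015,0,0,0,46,0.0005,0,0.0015,0,0,0,46],
)

```text
time: 13.4
position: [0.498, 0.0243, 0.0661]
ee_rot: [0.027, 1.0, 0.001, 0.002]
contact_force: [-1.9, -0.9, 13.0]
gripper_width: 0.0405
```

```bash
python3 m.py | head -3
python3 - <<'E'
from h import *
im=grab('side'); cv2.imwrite('pics/s4.png',cv2.resize(im['frame'][220:380,250:450],(800,640),interpolation=2)[:600,:,::-1])
E
```

```text
t 13.4 pos [0.498  0.0243 0.0661] w 0.0405 F [-1.9 -0.9 13. ] M [-0.19  0.54 -0.03] yaw 86.86
shift mm [ 0.2 -0.2 -0.4] rot [0.09 0.27 0.06]
flange top below TCP 4.820725570347612 world z of underside 57.309065173295615 [0.88 0.07] [70.  98.1]
```

View pics/s4.png

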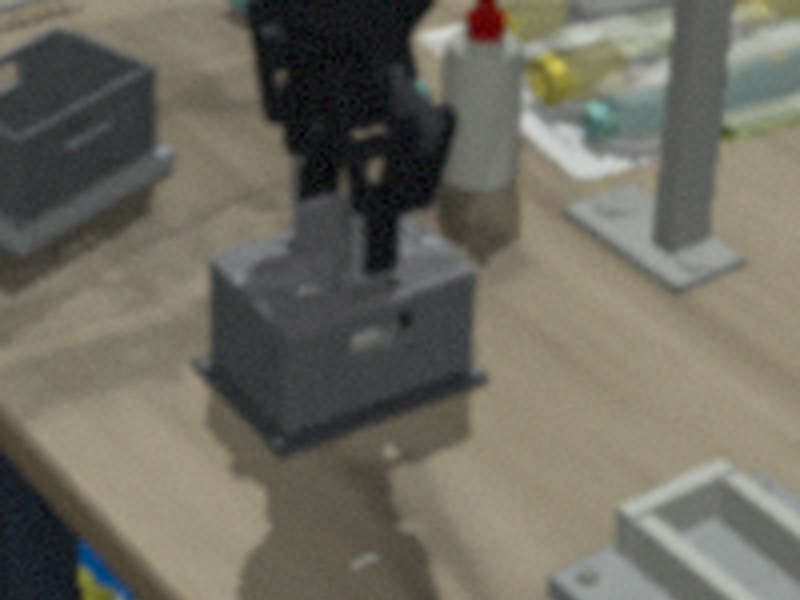

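The side view shows the flange flush on B's rim with no gap. The force slope also rose from 0.7 to about 2.9 N/mm, so the cover is home. I press slightly more and then open quickly while still holding down.

apply_moves(
  rows=[0,0,0.0008,0,0,0,46,0,0,0.0015,0,0,0,46,0,0,0.002,0,0,0,46,0,0,0.002,0,0,0,46,0,0,0.0025,0,0,0,80,0,0,0.0025,0,0,0,80,0,0,0.0025,0,0,0,80,0,0,0.0025,0,0,0,80,0,0,0.0025,0,0,0,80,0,0,0.0025,0,0,0,80],
)

```text
time: 14.33
position: [0.4979, 0.0242, 0.0634]
ee_rot: [0.027, 1.0, 0.001, 0.002]
contact_force: [-0.0, 0.3, -0.2]
gripper_width: 0.0682
```

```bash
python3 m.py|head -3
```

```text
t 14.33 pos [0.4979 0.0242 0.0634] w 0.0682 F [-0.   0.3 -0.2] M [ 0.01 -0.03 -0.  ] yaw 86.86
shift mm [ 0.1 -0.1 -3.1] rot [0.09 0.25 0.06]
flange top below TCP -3.6651984428081503 world z of underside 63.06024600212433 [0.45 0.12] [70.2 98.8]
```

apply_moves(
  rows=[0,0,-0.003,0,0,0,90,0,0,-0.01,0,0,0,90,0,0,-0.02,0,0,0,90,0,0,-0.035,0,0,0,90,0,0,-0.05,0,0,0,90,0,0,-0.07,0,0,0,90,0,0,-0.09,0,0,0,90,0,0,-0.11,0,0,0,90,0,0,-0.125,0,0,0,90,0,0,-0.13,0,0,0,90],
)

```text
time: 15.22
position: [0.4984, 0.0242, 0.1963]
ee_rot: [0.027, 1.0, 0.001, 0.004]
contact_force: [1.0, -0.1, -0.9]
gripper_width: 0.0765
```

Run:
```python
from h import *
goto([.4978,.0241,.19],86.8)
im=grab('wrist'); Q=cloud(im).reshape(-1,3)
Q=Q[(abs(Q[:,0]-.4972)<.06)&(abs(Q[:,1]-.024)<.05)]
s=Q[(Q[:,2]>.06)&(Q[:,2]<.075)]; print('flange',cv2.minAreaRect((s[:,:2]*1000).astype(np.float32)),np.median(s[:,2]))
s=s[abs(s[:,2]-np.median(s[:,2]))<.003]
print('slope/centre z',np.linalg.lstsq(np.c_[s[:,:2]-[.4972,.024],np.ones(len(s))],s[:,2],rcond=None)[0])
t=Q[(Q[:,2]>.083)&(Q[:,2]<.1)]; print('tabs',cv2.minAreaRect((t[:,:2]*1000).astype(np.float32)),np.median(t[:,2]))
s=grab('side')
cv2.imwrite('pics/end.png',np.hstack([cv2.resize(im['frame'],(400,300)),cv2.resize(s['frame'][200:380,220:460],(400,300))])[:,:,::-1])
```

```text
t 15.22 pos [0.4984 0.0242 0.1963] w 0.0765 F [ 1.  -0.1 -0.9] M [ 0.04 -0.03  0.01] yaw 86.86
shift mm [ 0.6 -0.2  6.3] rot [0.12 0.49 0.06]
flange ((497.29754638671875, 24.251876831054688), (70.25955200195312, 98.43695068359375), 86.912109375) 0.06763932894696179
slope/centre z [ 0.00098555 -0.00071215  0.06765075]
tabs ((497.0727844238281, 24.370092391967773), (54.97917938232422, 25.882017135620117), 86.83871459960938) 0.09128629433625804
```

View pics/end.png

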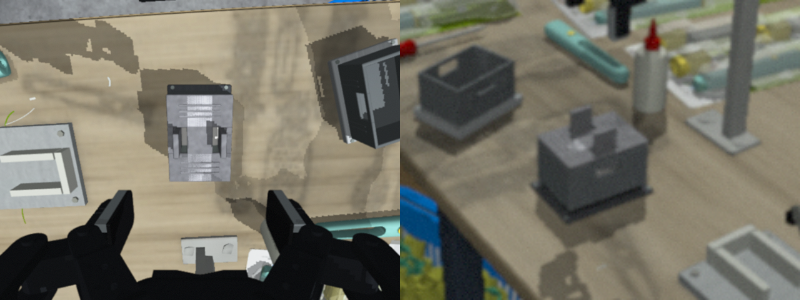

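The final view shows the cover level on B, tabs fully out, bystanders where they were. Handing in.

```bash
python3 -c "
from h import *
print(robot.sign_off())"
```

```text
the job is handed in; nothing more can be done
None
```

The battery cover is off the empty box and clipped onto the box with the cells, and I have handed the job in at about 15 s of the 56 s allowed. No verdict is reported.

- **Removal:** I squeezed both tabs to their stops and lifted the cover off box_a. The only load I read while lifting was the cover's own weight.
- **Fitting:** I pressed it down onto the loaded box. The force slope rose from about 0.7 to 2.9 N/mm as the flange met the rim. The last reading before letting go was 13 N at the wrist, about 14.5 N on the box including the cover's weight. I then pressed slightly more and opened the fingers while still holding down.
- **Last checks:** The flange is level, with its underside at 63.7 mm, about 2 mm above the rim, as expected when both catches hold. The tabs measure 55 mm across, so they are fully out. It is centred within about 0.5 mm, the gripper is clear, and the bystanders look unmoved in the pictures.

None of the checks failed. The catches themselves cannot be seen, so I am inferring that they engaged from the flange height, the level and the tab width.

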